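# Stow the spare blades in the push-push drawer

### The job

Put the small box of spare blades away in the handle-less push-push drawer: push the drawer front in until you feel its stop and let go so that it springs out, lay the box flat in its tray, then push the front in again and let go so that it stays caught. Touch and push it slowly and gently, never harder than 18 N, and leave the roll of film, the wax tin and the tape measure where they are.

Things in the scene. Friction and masses are not known exactly. Their poses are not given: they have to be found in the camera images.
- case: Grey steel case of the drawer, fixed to the table, 122 long (x) x 124 wide (y) x 54 mm high, open at the front. Origin on the table, 65 mm behind the case's front edge (its back is 57 mm behind the origin); its own x points from the drawer front into the case (the way to push), y across, z up.
- drawer_face (a point): Centre of the outer face of the drawer's wooden front (a dark round pad marks it), 27 mm above the table; moves with the drawer, axes as the case's. Push here along the case's x. The front is 124 wide, 10 thick, from 3 to 49 mm above the table. The face is 46 mm before the case's front edge when caught, 107 mm when out. The drawer springs out at up to 0.15 m/s: draw back out of its way.
- tray_spot (a point): Middle of the open part of the tray when the drawer is out: on the tray floor, 15 mm above the table, 58 mm behind the drawer face; moves with the drawer, axes as the case's. Tray 104 mm wide inside (y), sides 17 mm high. When out it is open above from 48 mm before this point (the front) to 49 mm behind it (edge of the case's roof, whose underside is at 50 mm).
- drawer (a joint): Travel in m: 0 caught (within 2 mm), 0.060 sprung out, negative pressed in beyond. Press to the firm stop and let go: if it was caught it springs out, if it was out it returns to 0 and stays; turned back earlier it keeps its state. The stop lies 12 to 32 mm beyond 0, hidden, different each time. The spring takes 1.5 (out) to 6.5 N; at the stop the push rises about 5 N per mm; 11 N is enough.
- blade_box: Small yellow box of spare blades, 30 (x) x 52 (y) x 14 mm (z), 30 g, loose, lying flat on the table. Origin at the centre of its underside. It may stand in any of three places, changing with the film roll and the wax tin.
- tape_film: Roll of pale grafting film lying flat, 66 x 60 x 26 mm; bystander. Origin at the centre of its underside.
- wax_tin: Round tin of wax, 71 mm across, 30 mm high; bystander. Origin at the centre of its underside.
- tape_measure: Tape measure standing on edge, 32 x 92 x 58 mm; bystander to the right of the case. Origin on its underside.

How it is judged:
On the way, in this order (a step that is already met when the one before it is completed fails the run):
1. the drawer has been released and stands out (at least 50 mm beyond caught) (value of joint drawer above 0.05 m), for 0.2 s.
2. the box of blades lies flat in the tray of the open drawer, let go (x of blade_box in the frame of tray_spot between -0.03 and 0.047 m and y of blade_box in the frame of tray_spot between -0.04 and 0.04 m and z of blade_box in the frame of tray_spot between -0.004 and 0.005 m and angle between blade_box's own z axis and vertical below 0.15 rad and value of joint drawer above 0.05 m and contact force between the fingers and blade_box below 0.05 N), for 0.2 s.
At the end, for the whole second after the job is handed in: The drawer stays caught by itself (joint within 4 mm of 0, at rest) with the box of blades lying flat (tilt under 0.15 rad, within 5 mm of the floor's height) on the floor of its tray (x of blade_box in the frame of tray_spot between -0.03 and 0.047 m and y of blade_box in the frame of tray_spot between -0.04 and 0.04 m and z of blade_box in the frame of tray_spot between -0.004 and 0.005 m and angle between blade_box's own z axis and vertical below 0.15 rad and value of joint drawer between -0.004 and 0.004 m and velocity of joint drawer between -0.01 and 0.01 m/s and linear speed of blade_box below 0.02 m/s); the robot touches nothing.
It fails at once if the drawer or its case is pushed harder than 18 N (contact force between any of the arm, the fingers and case above 18 N).
It fails at once if the film roll, wax tin or tape measure is moved more than 30 mm (distance of any of tape_film, wax_tin, tape_measure from where it was at the start of the episode above 0.03 m).
It also fails if it takes over 64 s, if anything falls off the work surface, if the arm or the gripper's body presses on something with over 40 N, if the wrist force passes 120 N, or if a joint passes its speed limit or range.

### The arm

A 6-joint arm with a two-finger parallel gripper is mounted at the origin on a cart in front of the work surface, level with it; the furniture and walls round the work are solid. World frame = base frame: x ahead of the robot, y to its left, z up, the work surface at z = 0. Lengths are in m, angles in rad, forces in N, time in s.
With the tool pointing down it reaches from about 0.3 to 0.775 m from the base axis. Payload 14.6 kg.
Tool frame: the origin (TCP) lies midway between the tips of the shut fingers; the grasp point (between the pads) lies 19 mm behind it; z points along the fingers, y is the line along which they close (so a half turn about z gives the same grasp; the last joint's range is limited). The gripper opens to 94 mm and grips with 3 to 60 N. Pads are 16 mm wide; open, the fingers measure 119 mm over their backs; the gripper's body (75 mm by 177 mm) begins 78 mm behind the grasp point.
Start: joints at [1.035, 0.3, 1.521, -0, 1.321, -0.067], TCP at [0.248, 0.491, 0.205] pointing down, gripper open.
Joint ranges: [-3.03, 3.03], [-0.79, 2.21], [0.23, 2.52], [-1.04, 4.18], [0, 3.07], [-2.55, 2.55]. Speed limits (rad/s): [2.22, 2.22, 2.57, 3.14, 3.14, 3.14].

### API

Orientations are given as [roll, pitch, yaw] about the fixed x, y, z axes, in that order (R = Rz(yaw) Ry(pitch) Rx(roll)).
In Python, from station import telemetry, optics, ctrl gives the robot as it stands.
- The arm moves only by the tool carry_out, never from a script. Its argument "plan" is a list that holds one entry, the list of rows, each a list of 7 numbers: the shift along the tool's x, y, z in mm, then the turn, a rotation vector about the tool's x, y, z in rad, then the finger opening in mm, from 0 to 94. A call has 1 to 20 rows; each row shifts and turns the commanded pose from where the row before left it, along the tool's axes as they then stand; what a row does not reach is not made up. A row lasts 1/12 s, in which the tool goes at most 41.7 mm and 7.16 degrees, less where a joint would pass 70% of its speed; a pose out of reach is approached as far as the arm can. A call with a gripper value outside its range is refused whole. The fingers move at their own pace and stop on an object; "squeeze" is the grip in N (left out, the last holds). Time passes only in rows, so rows that do not move let the fingers close. It gives the time, the measured TCP pose, the force, the opening and the grip force at its end, in the units of the state.
- telemetry.get_obs(): the state, without advancing time (a new reading comes with each control period).
- optics.camera(name): name is "scene" or "top" or "wrist"; returns a dict with "pixels" (480x640x3 uint8, red, green, blue), "intrinsics" (3x3 intrinsics, pixels), "origin" and "rotation" of the camera in the world. Camera axes: x right, y down, z forward; pixel columns grow to the right and rows downward; lengths in m; the calibration is good to about 2 mm. The wrist camera is an equidistant fisheye: a pixel r from the principal point sees the ray r / f radians off the axis. A picture is of the moment at which its call begins. There is no depth.
- ctrl.hand_in(): hands the job in; it is judged then, once.
The state is a dict: "time_s": time; "qpos": joint angles; "joint_vel": joint speeds; "tau": joint torques, N m; "ee_pos": TCP position; "eef_rot": TCP orientation; "force": force on the tool from outside, world axes, zero at the start; "moment": the same for the moment, N m; "grip_width": finger opening in m; "grip_force": force on a finger pad.
Only numpy, scipy, OpenCV 4.12 (cv2) and the standard library are available. Lean on these libraries where they do the work, as an engineer would, in place of code of your own. Each camera call takes 0.05 s, during which the arm holds its last target. There are 200 camera calls.

## Working session

There is one attempt and no reset: what is moved stays moved. The work goes in short steps, Python scripts to look and compute and a tool call to move; the robot and the scene stay as the last step left them, time stands still between calls to the robot, and variables do not carry over. Pictures are saved under pics/ and viewed, at most 10 in all, crops included, and the job is handed in when it is done.

Besides the shell and the picture viewer there is one more tool, called by a JSON object that holds its "api" and its "payload", one argument or row to a line. carry_out: Moves the arm, as the interface text tells. Its arguments: {"type":"object","properties":{"plan":{"type":"array","items":{"type":"array","items":{"type":"array","items":{"type":"number"}}}},"squeeze":{"type":"number"}},"required":["plan"]}

```bash
mkdir -p pics; ls
python3 - <<'E'
from station import telemetry, optics, ctrl
import cv2
for n in ("scene","top"):
    c=optics.camera(n); cv2.imwrite(f"pics/{n}0.png",c["pixels"][:,:,::-1])
    print(n,c["intrinsics"].tolist(),c["origin"],c["rotation"].tolist())
print(telemetry.get_obs())
E
```

```text
pics
scene [[435.6039433299274, 0.0, 309.43804180174453], [0.0, 435.6039433299274, 234.6931600493408], [0.0, 0.0, 1.0]] [ 0.19107156 -0.71886929  0.76117734] [-2.2906326664384995, -0.01319220407543531, -0.4897907341211516]
top [[605.4077008414771, 0.0, 334.0660212516666], [0.0, 605.4077008414771, 233.10879686788476], [0.0, 0.0, 1.0]] [ 0.47124087 -0.04464747  1.37169389] [-3.058332054517543, -0.0046668028529854855, -1.56252360265132]
{'time_s': 0.1, 'qpos': array([ 1.03538965e+00,  3.00363924e-01,  1.52151985e+00, -2.73871106e-06,
        1.32069745e+00, -6.65715789e-02]), 'joint_vel': array([ 0.0002054 , -0.00291523, -0.00248094,  0.00050229,  0.00038197,
       -0.00129055]), 'tau': array([ 1.95813154e-03, -5.32646799e+01, -3.53282726e+01,  7.09909969e-02,
        2.35158240e-02, -1.51103832e-04]), 'ee_pos': array([0.24838519, 0.4904552 , 0.20497102]), 'eef_rot': array([-3.14060609e+00, -6.31153362e-05,  2.67275821e+00]), 'force': array([-0.66055076, -0.14763839, -0.34996697]), 'moment': array([-0.05074345, -0.01593238,  0.03810229]), 'grip_force': 0.0, 'grip_width': 0.09409844211223731}
```

View pics/top0.png

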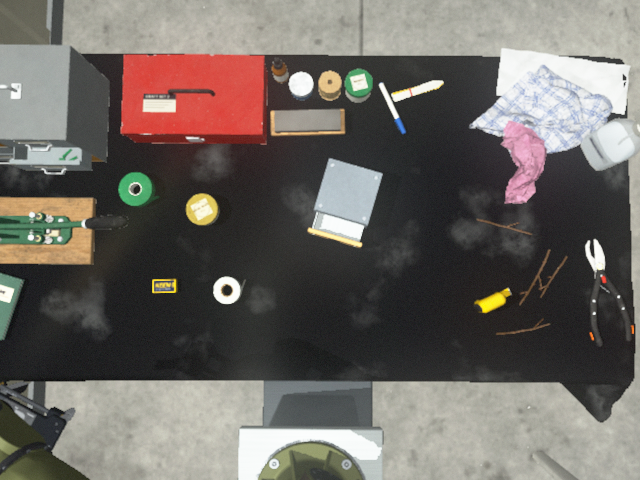

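View pics/scene0.png

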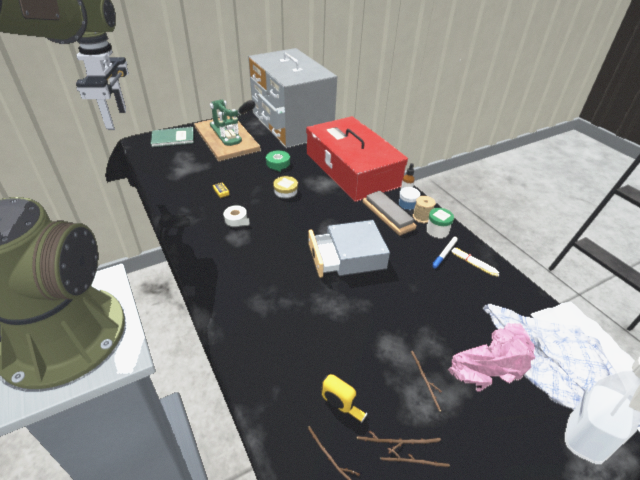

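The top view shows the box as a yellow patch near (164,286), the drawer case near (349,193) with its wooden front near (336,240), the wax tin at (202,209), the film roll at (227,290) and the tape measure at (492,300). The scene view shows the box at (221,189) and the drawer front at (317,255).

```bash
cat > h.py <<'E'
from station import telemetry, optics, ctrl
import cv2, numpy as np
from scipy.spatial.transform import Rotation as Ro
def cam(n):
    c=optics.camera(n); r=np.array(c["rotation"])
    c["R"]=Ro.from_euler("xyz",r).as_matrix() if r.size==3 else r
    c["K"]=np.array(c["intrinsics"]); c["o"]=np.array(c["origin"]); return c
def ray(c,p,fish=False):
    v=np.array([(p[0]-c["K"][0,2])/c["K"][0,0],(p[1]-c["K"][1,2])/c["K"][1,1]])
    if fish:
        t=np.linalg.norm(v); d=np.r_[v/t*np.sin(t),np.cos(t)]
    else: d=np.r_[v,1]
    return c["R"]@(d/np.linalg.norm(d))
def plane(c,p,z,fish=False):
    d=ray(c,p,fish); return c["o"]+d*(z-c["o"][2])/d[2]
def proj(c,P):
    q=c["K"]@(c["R"].T@(np.asarray(P)-c["o"])); return q[:2]/q[2]
def tri(c1,p1,c2,p2,f1=False,f2=False):
    d1,d2=ray(c1,p1,f1),ray(c2,p2,f2)
    s=np.linalg.lstsq(np.c_[d1,-d2],c2["o"]-c1["o"],rcond=None)[0]
    a,b=c1["o"]+s[0]*d1,c2["o"]+s[1]*d2; return (a+b)/2,np.linalg.norm(a-b)
def blobs(img,lo,hi,roi,amin=30):
    hsv=cv2.cvtColor(img,cv2.COLOR_RGB2HSV); m=cv2.inRange(hsv,lo,hi)
    k=np.zeros_like(m); x0,y0,x1,y1=roi; k[y0:y1,x0:x1]=m[y0:y1,x0:x1]
    k=cv2.morphologyEx(k,cv2.MORPH_CLOSE,np.ones((5,5)))
    cs=cv2.findContours(k,0,2)[0]
    return sorted([c for c in cs if cv2.contourArea(c)>amin],key=cv2.contourArea,reverse=True)
E
python3 - <<'E'
from h import *
T=cam("top");S=cam("scene")
print(proj(S,telemetry.get_obs()["ee_pos"]),proj(T,telemetry.get_obs()["ee_pos"]))
Y=((18,100,60),(35,255,255))
bt=blobs(T["pixels"],*Y,(140,265,190,305))[0]; bs=blobs(S["pixels"],*Y,(205,175,238,205))[0]
ct=cv2.minAreaRect(bt);cs=cv2.minAreaRect(bs);print(ct,cs)
print("box tri",tri(T,ct[0],S,cs[0]))
q=np.array([plane(T,p,.014) for p in cv2.boxPoints(ct)]);print(q.round(4).tolist(),q.mean(0))
# case top: grey-blue ; wood front
for n,c,roi in(("T",T,(300,145,390,255)),("S",S,(300,210,395,285))):
    for nm,lo,hi in(("wood",(8,70,90),(28,255,255)),("grey",(90,15,90),(125,90,255))):
        for b in blobs(c["pixels"],lo,hi,roi)[:2]:
            r=cv2.minAreaRect(b);print(n,nm,cv2.contourArea(b),r,cv2.boxPoints(r).round(1).tolist())
            print(cv2.approxPolyDP(b,4,True).reshape(-1,2).tolist())
im=np.hstack([cv2.resize(T["pixels"][140:260,290:400],None,fx=3.6,fy=3.6,interpolation=2),cv2.resize(S["pixels"][205:295,300:400],(400,432),interpolation=2)])
cv2.imwrite("pics/crop.png",im[:,:,::-1])
E
```

```text
[116.17269917 121.29754594] [ 46.46347247 399.83155646]
((164.32241821289062, 285.4810485839844), (14.386895179748535, 25.3679141998291), 86.633544921875) ((220.7000274658203, 189.39999389648438), (16.54690170288086, 12.521980285644531), 63.43495178222656)
box tri (array([0.46415881, 0.32811549, 0.01247176]), np.float64(0.0002495611851208239))
[[0.4781, 0.3574, 0.014], [0.4819, 0.301, 0.014], [0.45, 0.2982, 0.014], [0.4462, 0.3544, 0.014]] [0.4640648  0.32773411 0.014     ]
T wood 262.0 ((334.3646240234375, 237.46018981933594), (57.279762268066406, 6.320525646209717), 16.389541625976562) [[306.0, 232.39999389648438], [307.79998779296875, 226.3000030517578], [362.70001220703125, 242.5], [360.8999938964844, 248.60000610351562]]
[[307, 229], [362, 245]]
T grey 3049.5 ((347.6054992675781, 191.98165893554688), (57.086448669433594, 57.086448669433594), 16.699243545532227) [[312.1000061035156, 211.10000610351562], [328.5, 156.39999389648438], [383.1000061035156, 172.8000030517578], [366.70001220703125, 227.5]]
[[328, 158], [313, 209], [365, 227], [382, 173]]
S wood 199.5 ((314.7510375976562
[... 208 characters left out ...]
00061035156, 278.0]]
[[309, 229], [308, 244], [321, 277], [322, 264]]
S wood 111.0 ((384.2679443359375, 218.5911865234375), (29.731765747070312, 5.128729820251465), 41.987213134765625) [[371.5, 210.60000610351562], [374.8999938964844, 206.6999969482422], [397.0, 226.60000610351562], [393.6000061035156, 230.39999389648438]]
[[372, 210], [394, 230], [393, 223]]
S grey 2613.0 ((352.9899597167969, 246.92994689941406), (51.61879348754883, 70.4278335571289), 81.8698959350586) [[314.5, 226.39999389648438], [384.20001220703125, 216.39999389648438], [391.5, 267.5], [321.79998779296875, 277.5]]
[[372, 219], [331, 224], [316, 235], [330, 239], [339, 264], [325, 267], [325, 272], [386, 268], [389, 250]]
```

View pics/crop.png

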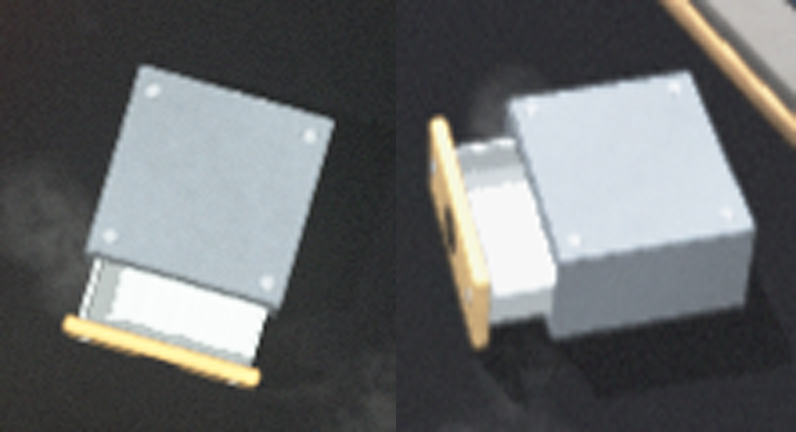

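The crop shows the roof corners clearly in both views; in the top view they are about (314,209), (367,226), (383,174) and (329,158). The front is partly out (caught), with its wooden top edge running from (308,230) to (361,246).

Run:
```python
from h import *
T=cam("top");S=cam("scene")
t=[(314.2,209.4),(367.5,225.6),(329.4,158.3),(382.8,173.9),(308,230.3),(361.4,245.6)]
s=[(328.2,225.8),(339.2,259.6),(373.5,219.6),(389.7,252.5),(310.2,230),(322.2,264.8)]
P=[]
for a,b in zip(t,s):
    p,e=tri(T,a,S,b);P.append(plane(T,a,.054 if len(P)<4 else .049)); print(p.round(4),round(e,4),P[-1].round(4))
FL,FR,BL,BR,WL,WR=P
u=(BL+BR-FL-FR)/2; y1=np.arctan2(u[1],u[0]); v=(FL+BL-FR-BR)/2; y2=np.arctan2(-v[0],v[1]); w=WL-WR
print("yaw",y1,y2,np.arctan2(-w[0],w[1]),"len",np.linalg.norm(u),np.linalg.norm(v),np.linalg.norm(w))
yaw=(y1+y2)/2; ex=np.array([np.cos(yaw),np.sin(yaw)])
c=(FL+FR+BL+BR)[:2]/4; f=c-61*.001*ex; print("front edge",f,"face caught",f-.046*ex,"woodmid",(WL+WR)/2, "face out",f-.107*ex,"tray out",f-.049*ex, "ex",ex)
q=telemetry.get_obs(); R=Ro.from_euler("xyz",q["eef_rot"]).as_matrix(); print(q["ee_pos"],R.round(3).tolist())
```

```text
[ 0.6335 -0.0065  0.0578] 0.0022 [ 0.633  -0.0059  0.054 ]
[ 0.5978 -0.1225  0.0567] 0.0008 [ 0.5984 -0.1229  0.054 ]
[ 0.7473 -0.0391  0.0591] 0.0035 [ 0.7468 -0.0382  0.054 ]
[ 0.7136 -0.1566  0.0574] 0.0026 [ 0.7131 -0.1562  0.054 ]
[0.5886 0.0065 0.0515] 0.0033 [0.5874 0.0073 0.049 ]
[ 0.5567 -0.111   0.0481] 0.0043 [ 0.5548 -0.11    0.049 ]
yaw -0.27946574015636294 -0.28334356753999485 -0.2711892010875946 len 0.11887289004471067 0.12231500692591545 0.12171878389378837
front edge [ 0.6142142  -0.06385449] face caught [ 0.57002355 -0.05108005] woodmid [ 0.57105526 -0.05133423  0.049     ] face out [ 0.5114229  -0.03414002] tray out [ 0.56714155 -0.05024693] ex [ 0.96066631 -0.27770533]
[0.24845297 0.49058888 0.20526335] [[-0.892, 0.452, -0.0], [0.452, 0.892, -0.0], [0.0, -0.0, -1.0]]
```

{"api": "carry_out", "payload": {
  "plan": [
    [[0,0,0,0,0,-0.095,0],[0,0,0,0,0,-0.095,0],[-23.5,-24,0,0,0,0,0],[-23.5,-24,0,0,0,0,0],[-23.5,-24,0,0,0,0,0],[-23.5,-24,0,0,0,0,0],[-23.5,-24,0,0,0,0,0],[-23.5,-24,0,0,0,0,0],[-23.5,-24,0,0,0,0,0],[-23.5,-24,0,0,0,0,0],[-23.5,-24,0,0,0,0,0],[-23.5,-24,0,0,0,0,0],[-23.5,-24,0,0,0,0,0],[-23.5,-24,0,0,0,0,0],[-23.5,-24,0,0,0,0,0],[-23.5,-24,0,0,0,0,0],[-23.5,-24,0,0,0,0,0],[-23.5,-24,0,0,0,0,0],[-23.5,-24,0,0,0,0,0],[-23.5,-24,0,0,0,0,0]]
  ]
}}

```text
time_s: 1.97
ee_pos: [0.5368, -0.0428, 0.2055]
eef_rot: [3.142, 0.0, 2.863]
force: [0.2, 0.1, 0.1]
grip_width: 0.0006
grip_force: 0.0
```

{"api": "carry_out", "payload": {
  "plan": [
    [[0,0,32,0,0,0,0],[0,0,32,0,0,0,0],[0,0,32,0,0,0,0],[0,0,32,0,0,0,0],[0,0,32,0,0,0,0],[0,0,22,0,0,0,0],[0,0,10,0,0,0,0],[0,0,0,0,0,0,0]]
  ]
}}

```text
time_s: 2.63
ee_pos: [0.5352, -0.0409, 0.0116]
eef_rot: [-3.141, -0.003, 2.863]
force: [-0.1, 0.2, -0.5]
grip_width: 0.0003
grip_force: 0.0
```

Run:
```python
from h import *
S=cam("scene"); W=cam("wrist")
im=np.hstack([cv2.resize(S["pixels"][180:300,270:400],(400,369),interpolation=2),cv2.resize(W["pixels"],(400,369))])
cv2.imwrite("pics/pre.png",im[:,:,::-1]); print(telemetry.get_obs()["force"])
```

```text
[-0.05724019 -1.06535193  0.01693658]
```

View pics/pre.png

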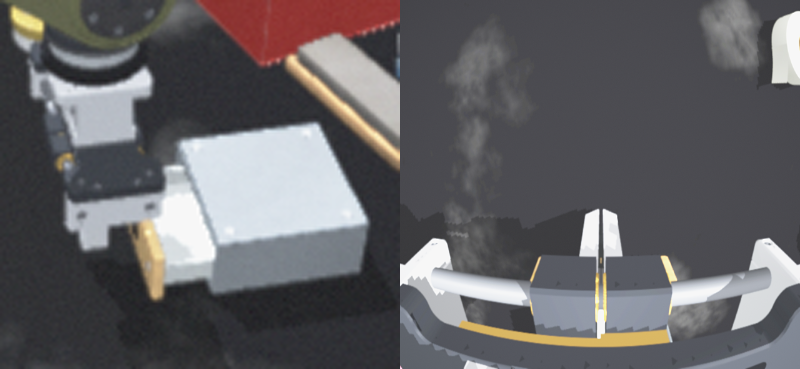

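The fingers stand shut about 25 mm in front of the wooden front, centred on it, and the wrist view confirms this. Next is the approach.

{"api": "carry_out", "payload": {
  "plan": [
    [[-5,0,0,0,0,0,0],[-5,0,0,0,0,0,0],[-4,0,0,0,0,0,0],[-3,0,0,0,0,0,0],[-2,0,0,0,0,0,0],[-1,0,0,0,0,0,0],[-1,0,0,0,0,0,0],[-1,0,0,0,0,0,0],[-1,0,0,0,0,0,0],[-1,0,0,0,0,0,0],[-1,0,0,0,0,0,0],[-1,0,0,0,0,0,0],[0,0,0,0,0,0,0]]
  ]
}}

```text
time_s: 3.82
ee_pos: [0.5612, -0.0482, 0.0134]
eef_rot: [-3.142, -0.001, 2.863]
force: [-3.7, 0.3, 2.2]
grip_width: 0.0004
grip_force: 1.9
```

{"api": "carry_out", "payload": {
  "plan": [
    [[-1,0,0,0,0,0,0],[-1,0,0,0,0,0,0],[-1,0,0,0,0,0,0],[-1,0,0,0,0,0,0],[-1,0,0,0,0,0,0],[0,0,0,0,0,0,0]]
  ]
}}

```text
time_s: 4.32
ee_pos: [0.5663, -0.0496, 0.0134]
eef_rot: [3.142, 0.0, 2.863]
force: [-3.5, 0.8, 1.8]
grip_width: 0.0005
grip_force: 2.0
```

Run:
```python
from h import *
T=cam("top"); S=cam("scene")
q=telemetry.get_obs();print(q["force"],q["ee_pos"], (q["ee_pos"][:2]-[.5352,-.0409])@[.961,-.277])
# face far corner in scene (-y end of wood top edge)
for b in blobs(S["pixels"],(8,70,90),(28,255,255),(300,210,345,300)): print(cv2.minAreaRect(b), b.reshape(-1,2)[b.reshape(-1,2)[:,1].argmax()])
```

```text
[-4.70948829  1.51823984  1.88107899] [ 0.56613382 -0.04960162  0.01340642] 0.03213774734308731
((321.95416259765625, 263.5137634277344), (25.66974449157715, 8.045741081237793), 73.3007583618164) [323 276]
```

{"api": "carry_out", "payload": {
  "plan": [
    [[-1,0,0,0,0,0,0],[-1,0,0,0,0,0,0],[-1,0,0,0,0,0,0],[0,0,0,0,0,0,0]]
  ]
}}

```text
time_s: 4.75
ee_pos: [0.5691, -0.0504, 0.0134]
eef_rot: [3.142, 0.0, 2.863]
force: [-4.4, 1.5, 2.5]
grip_width: 0.0007
grip_force: 2.1
```

{"api": "carry_out", "payload": {
  "plan": [
    [[-0.5,0,0,0,0,0,0],[-0.7,0,0,0,0,0,0],[0,0,0,0,0,0,0]]
  ]
}}

```text
time_s: 5.0
ee_pos: [0.5702, -0.0508, 0.0134]
eef_rot: [3.142, -0.0, 2.863]
force: [-4.2, 1.8, 2.2]
grip_width: 0.0001
grip_force: 2.1
```

{"api": "carry_out", "payload": {
  "plan": [
    [[-0.7,0,0,0,0,0,0],[-0.8,0,0,0,0,0,0],[0,0,0,0,0,0,0]]
  ]
}}

```text
time_s: 5.25
ee_pos: [0.5716, -0.0512, 0.0134]
eef_rot: [-3.142, -0.0, 2.863]
force: [-5.0, 1.1, 2.1]
grip_width: 0.0007
grip_force: 2.1
```

{"api": "carry_out", "payload": {
  "plan": [
    [[-0.5,0,0,0,0,0,0],[-0.5,0,0,0,0,0,0],[0,0,0,0,0,0,0]]
  ]
}}

```text
time_s: 5.5
ee_pos: [0.5725, -0.0514, 0.0134]
eef_rot: [3.142, 0.0, 2.863]
force: [-3.5, 2.0, 1.1]
grip_width: 0.0003
grip_force: 2.2
```

{"api": "carry_out", "payload": {
  "plan": [
    [[-0.8,0,0,0,0,0,0],[-0.8,0,0,0,0,0,0],[0,0,0,0,0,0,0]]
  ]
}}

```text
time_s: 5.75
ee_pos: [0.5741, -0.0519, 0.0134]
eef_rot: [3.142, 0.0, 2.863]
force: [-4.0, 1.5, 2.7]
grip_width: 0.0003
grip_force: 2.2
```

{"api": "carry_out", "payload": {
  "plan": [
    [[-0.8,0,0,0,0,0,0],[-0.8,0,0,0,0,0,0],[0,0,0,0,0,0,0]]
  ]
}}

```text
time_s: 6.0
ee_pos: [0.5756, -0.0523, 0.0134]
eef_rot: [3.142, -0.0, 2.863]
force: [-4.5, 1.4, 2.5]
grip_width: 0.0005
grip_force: 2.2
```

{"api": "carry_out", "payload": {
  "plan": [
    [[-0.8,0,0,0,0,0,0],[-0.8,0,0,0,0,0,0],[0,0,0,0,0,0,0]]
  ]
}}

```text
time_s: 6.25
ee_pos: [0.5772, -0.0528, 0.0134]
eef_rot: [3.142, 0.0, 2.863]
force: [-3.4, 2.6, 1.4]
grip_width: 0.0006
grip_force: 2.3
```

{"api": "carry_out", "payload": {
  "plan": [
    [[-0.8,0,0,0,0,0,0],[-0.8,0,0,0,0,0,0],[0,0,0,0,0,0,0]]
  ]
}}

```text
time_s: 6.5
ee_pos: [0.5787, -0.0532, 0.0134]
eef_rot: [3.142, -0.0, 2.863]
force: [-4.0, 2.4, 2.1]
grip_width: 0.0003
grip_force: 2.3
```

{"api": "carry_out", "payload": {
  "plan": [
    [[-0.8,0,0,0,0,0,0],[-0.8,0,0,0,0,0,0],[0,0,0,0,0,0,0]]
  ]
}}

```text
time_s: 6.75
ee_pos: [0.5802, -0.0536, 0.0134]
eef_rot: [3.142, -0.0, 2.863]
force: [-4.3, 1.7, 2.4]
grip_width: 0.0004
grip_force: 2.3
```

{"api": "carry_out", "payload": {
  "plan": [
    [[-0.8,0,0,0,0,0,0],[-0.8,0,0,0,0,0,0],[0,0,0,0,0,0,0]]
  ]
}}

```text
time_s: 7.0
ee_pos: [0.5817, -0.054, 0.0134]
eef_rot: [3.142, -0.0, 2.863]
force: [-5.2, 2.4, 1.6]
grip_width: 0.0006
grip_force: 2.4
```

{"api": "carry_out", "payload": {
  "plan": [
    [[-0.8,0,0,0,0,0,0],[-0.8,0,0,0,0,0,0],[0,0,0,0,0,0,0]]
  ]
}}

```text
time_s: 7.25
ee_pos: [0.5833, -0.0545, 0.0134]
eef_rot: [3.142, -0.0, 2.863]
force: [-4.4, 3.4, 1.6]
grip_width: 0.0006
grip_force: 2.4
```

{"api": "carry_out", "payload": {
  "plan": [
    [[-0.8,0,0,0,0,0,0],[-0.8,0,0,0,0,0,0],[0,0,0,0,0,0,0]]
  ]
}}

```text
time_s: 7.5
ee_pos: [0.5848, -0.0549, 0.0134]
eef_rot: [3.142, -0.0, 2.863]
force: [-4.4, 2.2, 2.3]
grip_width: 0.0006
grip_force: 2.5
```

{"api": "carry_out", "payload": {
  "plan": [
    [[-0.8,0,0,0,0,0,0],[-0.8,0,0,0,0,0,0],[0,0,0,0,0,0,0]]
  ]
}}

```text
time_s: 7.75
ee_pos: [0.5863, -0.0553, 0.0134]
eef_rot: [3.142, -0.0, 2.863]
force: [-5.8, 1.6, 2.6]
grip_width: 0.0004
grip_force: 2.8
```

{"api": "carry_out", "payload": {
  "plan": [
    [[-0.5,0,0,0,0,0,0],[-0.5,0,0,0,0,0,0],[0,0,0,0,0,0,0]]
  ]
}}

```text
time_s: 8.0
ee_pos: [0.5869, -0.0555, 0.0134]
eef_rot: [-3.142, -0.001, 2.863]
force: [-7.8, 2.5, 4.9]
grip_width: 0.0006
grip_force: 4.3
```

{"api": "carry_out", "payload": {
  "plan": [
    [[-0.7,0,0,0,0,0,0],[0,0,0,0,0,0,0]]
  ]
}}

```text
time_s: 8.17
ee_pos: [0.5873, -0.0556, 0.0134]
eef_rot: [-3.141, -0.002, 2.863]
force: [-9.8, 4.4, 5.5]
grip_width: 0.0001
grip_force: 5.5
```

{"api": "carry_out", "payload": {
  "plan": [
    [[-0.5,0,0,0,0,0,0],[0,0,0,0,0,0,0]]
  ]
}}

```text
time_s: 8.33
ee_pos: [0.5875, -0.0557, 0.0134]
eef_rot: [-3.141, -0.002, 2.863]
force: [-10.8, 4.3, 7.4]
grip_width: 0.0007
grip_force: 6.4
```

{"api": "carry_out", "payload": {
  "plan": [
    [[30,0,0,0,0,0,0],[35,0,0,0,0,0,0],[35,0,0,0,0,0,0],[30,0,0,0,0,0,0],[20,0,0,0,0,0,0],[0,0,-20,0,0,0,90],[0,0,-40,0,0,0,90],[0,0,-40,0,0,0,90],[0,0,-40,0,0,0,90],[0,0,-20,0,0,0,90],[0,0,0,0,0,0,90]]
  ]
}}

```text
time_s: 9.25
ee_pos: [0.4466, -0.0152, 0.1783]
eef_rot: [3.14, 0.01, 2.863]
force: [0.1, 0.4, -1.1]
grip_width: 0.0369
grip_force: 0.0
```

Run:
```python
from h import *
T=cam("top");S=cam("scene")
for b in blobs(T["pixels"],(8,70,90),(28,255,255),(290,225,390,300)):
    r=cv2.minAreaRect(b);print(r,plane(T,r[0],.049),cv2.approxPolyDP(b,3,True).reshape(-1,2).tolist())
    m=b.reshape(-1,2)
# tray inner wall height check is by view
im=np.hstack([cv2.resize(T["pixels"][160:280,290:400],None,fx=3.6,fy=3.6,interpolation=2),cv2.resize(S["pixels"][205:295,290:390],(400,432),interpolation=2)])
cv2.imwrite("pics/out.png",im[:,:,::-1]); print(telemetry.get_obs()["qpos"].round(3))
```

```text
((326.77703857421875, 262.7579650878906), (56.88473129272461, 5.3047261238098145), 16.389541625976562) [ 0.51657705 -0.03453014  0.049     ] [[300, 253], [302, 258], [354, 271]]
[-0.116  0.094  1.844 -0.     1.201 -1.408]
```

View pics/out.png

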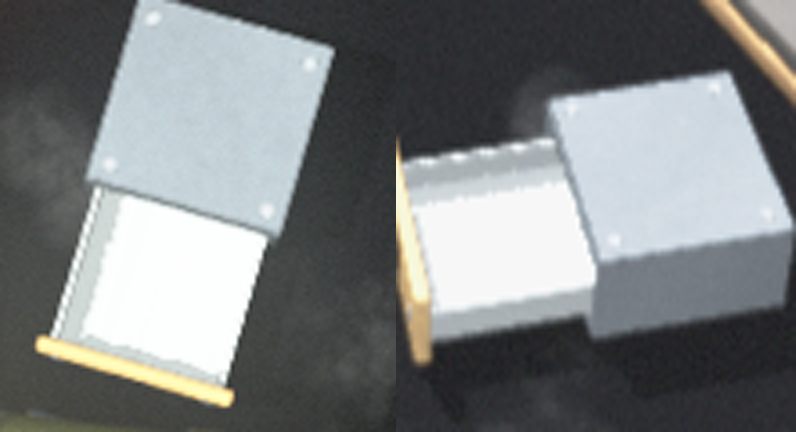

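The drawer stands out: its front is at about (327,263) in the top view, and the empty white tray can be seen in both views. Next I go over the box.

{"api": "carry_out", "payload": {
  "plan": [
    [[7.9,33.4,0,0,0,0,90],[7.9,33.4,0,0,0,0,90],[7.9,33.4,0,0,0,0,90],[7.9,33.4,0,0,0,0,90],[7.9,33.4,0,0,0,0,90],[7.9,33.4,0,0,0,0,90],[7.9,33.4,0,0,0,0,90],[7.9,33.4,0,0,0,0,90],[7.9,33.4,0,0,0,0,90],[7.9,33.4,0,0,0,0,90],[0,0,0,0,0,0.121,70],[0,0,0,0,0,0.121,70],[0,0,0,0,0,0.121,70],[0,0,0,0,0,0.121,70],[0,0,0,0,0,0.121,70],[0,0,0,0,0,0.121,70],[0,0,0,0,0,0.121,70],[0,0,0,0,0,0.121,70],[0,0,0,0,0,0.121,70],[0,0,0,0,0,0.121,70]]
  ]
}}

```text
time_s: 11.02
ee_pos: [0.46, 0.3278, 0.1714]
eef_rot: [-3.14, 0.001, 1.647]
force: [-0.3, 0.6, -0.8]
grip_width: 0.0699
grip_force: 0.0
```

Run:
```python
from h import *
W=cam("wrist");S=cam("scene");q=telemetry.get_obs()
print(q["ee_pos"],q["eef_rot"],q["grip_width"],W["K"].tolist(),W["o"])
for b in blobs(W["pixels"],(18,100,60),(35,255,255),(0,0,640,480),100)[:4]:
    r=cv2.minAreaRect(b); B=np.array([plane(W,p,.014,True) for p in cv2.boxPoints(r)]); print(cv2.contourArea(b),r,B.mean(0),B.round(4)[:,:2].tolist())
cv2.imwrite("pics/w1.png",W["pixels"][:,:,::-1])
```

```text
[0.46002259 0.32783179 0.17168218] [-3.13980842e+00  1.02835386e-03  1.65021315e+00] 0.07006665231509089 [[371.64829954431775, 0.0, 321.136546719598], [0.0, 371.64829954431775, 237.02310760607654], [0.0, 0.0, 1.0]] [0.45606099 0.40534664 0.35204754]
3991.5 ((399.6411437988281, 434.5979919433594), (25.82689094543457, 330.0116882324219), 84.9522705078125) [0.60994141 0.02825304 0.014     ] [[0.3704, 0.0339], [0.8318, 0.0801], [0.8676, 0.0205], [0.37, -0.0214]]
1945.0 ((324.8628845214844, 215.51649475097656), (35.2817497253418, 58.439659118652344), 2.602562189102173) [0.46444302 0.33019419 0.014     ] [[0.4486, 0.3018], [0.4474, 0.3577], [0.4797, 0.3586], [0.4822, 0.3027]]
1608.5 ((480.4128723144531, 304.87615966796875), (53.446712493896484, 67.5267562866211), 73.3007583618164) [0.64198126 0.24539771 0.014     ] [[0.5889, 0.2636], [0.6599, 0.2886], [0.6986, 0.2271], [0.6205, 0.2023]]
789.0 ((168.16732788085938, 377.9769287109375), (24.76822280883789, 61.97609329223633), 1.5911402702331543) [0.29066798 0.1159237  0.014     ] [[0.2642, 0.0617], [0.2831, 0.1641], [0.3149, 0.1686], [0.3005, 0.0693]]
```

View pics/w1.png

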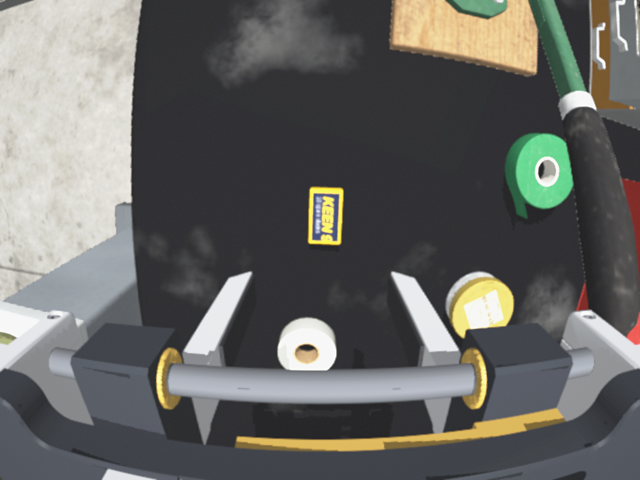

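Between the open fingers (tips near (245,275) and (395,275)) lies the box at (325,216), which agrees with the first fix to 2 mm. The film roll is at (306,347) and the tin at (480,305), both clear of the descent.

{"api": "carry_out", "payload": {
  "plan": [
    [[1,4.4,0,0,0,0,70],[0,0,30,0,0,0,70],[0,0,30,0,0,0,70],[0,0,30,0,0,0,70],[0,0,30,0,0,0,70],[0,0,25,0,0,0,70],[0,0,15,0,0,0,70],[0,0,4,0,0,0,70],[0,0,0,0,0,0,70]]
  ]
}}

```text
time_s: 11.87
ee_pos: [0.4642, 0.3291, 0.0082]
eef_rot: [-3.14, 0.001, 1.655]
force: [-0.9, -1.0, 0.3]
grip_width: 0.0698
grip_force: 0.0
```

{"api": "carry_out", "payload": {
  "plan": [
    [[0,0,3,0,0,0,70],[0,0,2,0,0,0,50],[0,0,0,0,0,0,20],[0,0,0,0,0,0,20],[0,0,0,0,0,0,20],[0,0,0,0,0,0,20],[0,0,0,0,0,0,20],[0,0,0,0,0,0,20]]
  ],
  "squeeze": 10
}}

```text
time_s: 12.53
ee_pos: [0.4646, 0.3295, 0.0046]
eef_rot: [3.141, -0.0, 1.653]
force: [-0.6, -0.3, 1.6]
grip_width: 0.0297
grip_force: 9.9
```

{"api": "carry_out", "payload": {
  "plan": [
    [[0,0,-10,0,0,0,20],[0,0,-30,0,0,0,20],[0,0,-40,0,0,0,20],[0,0,-40,0,0,0,20],[0,0,-30,0,0,0,20],[0,0,0,0,0,-0.121,20],[0,0,0,0,0,-0.121,20],[0,0,0,0,0,-0.121,20],[0,0,0,0,0,-0.121,20],[0,0,0,0,0,-0.121,20],[0,0,0,0,0,-0.121,20],[0,0,0,0,0,-0.121,20],[0,0,0,0,0,-0.121,20],[0,0,0,0,0,-0.121,20],[0,0,0,0,0,-0.121,20],[0,0,0,0,0,0,20]]
  ]
}}

```text
time_s: 13.87
ee_pos: [0.4645, 0.3294, 0.1552]
eef_rot: [3.141, 0.0, 2.869]
force: [-0.3, -0.8, -0.1]
grip_width: 0.0298
grip_force: 10.0
```

{"api": "carry_out", "payload": {
  "plan": [
    [[-8,-14,0,0,0,0,20],[-17,-28,0,0,0,0,20],[-17,-28,0,0,0,0,20],[-17,-28,0,0,0,0,20],[-17,-28,0,0,0,0,20],[-17,-28,0,0,0,0,20],[-17,-28,0,0,0,0,20],[-17,-28,0,0,0,0,20],[-17,-28,0,0,0,0,20],[-17,-28,0,0,0,0,20],[-17,-28,0,0,0,0,20],[-17,-28,0,0,0,0,20],[-8,-14,0,0,0,0,20],[0,0,0,0,0,0,20],[0,0,0,0,0,0,20]]
  ]
}}

```text
time_s: 15.12
ee_pos: [0.5671, -0.0498, 0.1546]
eef_rot: [3.141, -0.0, 2.858]
force: [-0.3, -0.1, -0.1]
grip_width: 0.0294
grip_force: 10.0
```

Run:
```python
from h import *
W=cam("wrist");S=cam("scene");q=telemetry.get_obs()
R=Ro.from_euler("xyz",q["eef_rot"]).as_matrix()
print(q["ee_pos"],q["eef_rot"],q["grip_width"],q["grip_force"],"to go (tool mm)",1e3*R.T@(np.array([.567,-.0497,.021])-q["ee_pos"]))
im=np.hstack([cv2.resize(S["pixels"][130:300,270:400],(400,523),interpolation=2),cv2.resize(W["pixels"][120:480,180:460],(400,523))])
cv2.imwrite("pics/tr.png",im[:,:,::-1])
```

```text
[ 0.56703363 -0.04856641  0.15465841] [ 3.14144918e+00 -5.27358748e-05  2.86143943e+00] 0.029700778545270833 9.956163167953491 to go (tool mm) [ -0.28816958  -1.11787114 133.65823864]
```

View pics/tr.png

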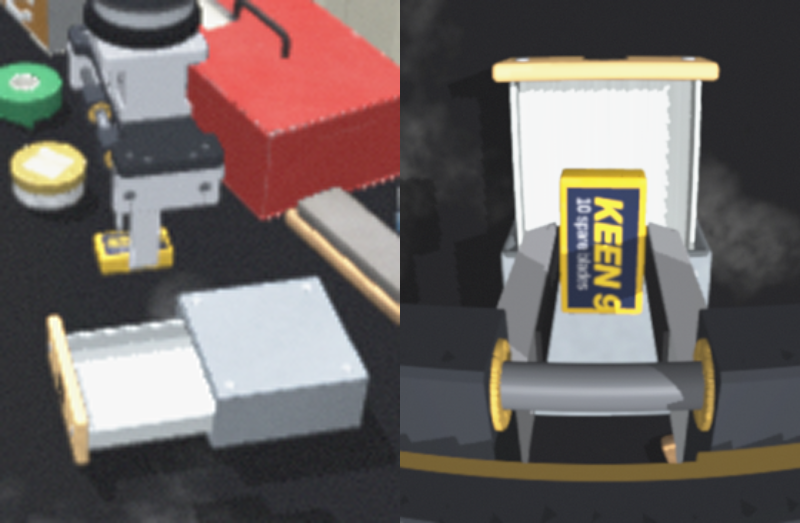

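The box is held level over the tray, centred between its sides in the wrist view (box middle at column 603, tray middle at about 607). I lower it.

{"api": "carry_out", "payload": {
  "plan": [
    [[0,-0.5,20,0,0,0,20],[0,0,30,0,0,0,20],[0,0,30,0,0,0,20],[0,0,25,0,0,0,20],[0,0,14,0,0,0,20],[0,0,7,0,0,0,20],[0,0,3,0,0,0,20],[0,0,1,0,0,0,20],[0,0,0,0,0,0,20]]
  ]
}}

```text
time_s: 15.97
ee_pos: [0.5676, -0.0496, 0.0254]
eef_rot: [3.141, 0.001, 2.863]
force: [-0.6, 0.1, -0.2]
grip_width: 0.0297
grip_force: 10.0
```

{"api": "carry_out", "payload": {
  "plan": [
    [[0,0,1,0,0,0,20],[0,0,1,0,0,0,20],[0,0,1,0,0,0,20],[0,0,0,0,0,0,20]]
  ]
}}

```text
time_s: 16.3
ee_pos: [0.5671, -0.0499, 0.0216]
eef_rot: [3.142, 0.0, 2.863]
force: [-0.4, -0.2, -0.4]
grip_width: 0.03
grip_force: 10.0
```

{"api": "carry_out", "payload": {
  "plan": [
    [[0,0,0.7,0,0,0,20],[0,0,0.8,0,0,0,20],[0,0,0,0,0,0,20]]
  ]
}}

```text
time_s: 16.55
ee_pos: [0.567, -0.0499, 0.0198]
eef_rot: [-3.142, -0.0, 2.863]
force: [0.9, 1.2, 0.5]
grip_width: 0.0299
grip_force: 10.0
```

{"api": "carry_out", "payload": {
  "plan": [
    [[0,0,0,0,0,0,34],[0,0,0,0,0,0,40],[0,0,0,0,0,0,50],[0,0,0,0,0,0,50],[0,0,0,0,0,0,50],[0,0,-5,0,0,0,50],[0,0,-15,0,0,0,50],[0,0,-40,0,0,0,50],[0,0,-40,0,0,0,50],[0,0,-40,0,0,0,50],[0,0,0,0,0,0,50]]
  ]
}}

```text
time_s: 17.47
ee_pos: [0.5698, -0.0503, 0.1685]
eef_rot: [3.14, 0.012, 2.863]
force: [0.0, -0.1, 1.2]
grip_width: 0.05
grip_force: 0.0
```

Run:
```python
from h import *
W=cam("wrist");S=cam("scene")
im=np.hstack([cv2.resize(S["pixels"][130:300,270:400],(400,523),interpolation=2),cv2.resize(W["pixels"][120:480,180:460],(400,523))])
cv2.imwrite("pics/rel.png",im[:,:,::-1])
Y=((18,100,60),(35,255,255))
ex=np.array([.961,-.277]);ey=np.array([.277,.961])
for b in blobs(W["pixels"],*Y,(180,150,460,400),300)[:3]:
    r=cv2.minAreaRect(b);B=np.array([plane(W,p,.029,True) for p in cv2.boxPoints(r)]);d=B.mean(0)[:2]-[.567,-.0497]
    print(r,B.mean(0),"tray x,y",d@ex,d@ey)
```

```text
((320.5, 215.5), (57.0, 33.0), 90.0) [ 0.56513732 -0.05062877  0.029     ] tray x,y -0.001532763096629846 -0.0014085133397911762
((206.99916076660156, 375.1763916015625), (18.13542366027832, 49.04475021362305), 5.04245138168335) [ 0.70344601 -0.22135448  0.029     ] tray x,y 0.17867290275703804 -0.12716441452695887
((435.7164611816406, 375.2265319824219), (49.70260238647461, 17.552316665649414), 79.99201965332031) [0.77350144 0.0224435  0.029     ] tray x,y 0.17846413988211385 0.12653080086573482
```

View pics/rel.png

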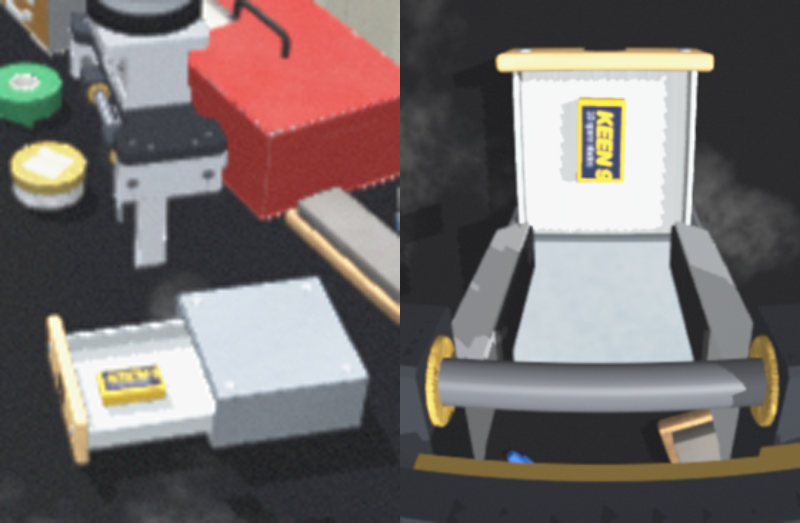

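The box lies flat in the open tray, and the measured offset from tray_spot is about (-1.5,-1.4) mm. Now I go back in front of the drawer, fingers shut.

{"api": "carry_out", "payload": {
  "plan": [
    [[25,0,0,0,0,0,0],[25,0,0,0,0,0,0],[25,0,0,0,0,0,0],[20,0,0,0,0,0,0],[0,0,0,0,0,0,0],[0,0,32,0,0,0,0],[0,0,32,0,0,0,0],[0,0,32,0,0,0,0],[0,0,30,0,0,0,0],[0,0,18,0,0,0,0],[0,0,5,0,0,0,0],[0,0,0,0,0,0,0],[0,0,0,0,0,0,0]]
  ]
}}

```text
time_s: 18.65
ee_pos: [0.4761, -0.0238, 0.0113]
eef_rot: [-3.142, -0.0, 2.863]
force: [-0.4, 0.1, 0.6]
grip_width: 0.0004
grip_force: 0.0
```

{"api": "carry_out", "payload": {
  "plan": [
    [[-5,0,0,0,0,0,0],[-5,0,0,0,0,0,0],[-5,0,0,0,0,0,0],[-3,0,0,0,0,0,0],[-1,0,0,0,0,0,0],[-1,0,0,0,0,0,0],[-1,0,0,0,0,0,0],[-1,0,0,0,0,0,0],[-1,0,0,0,0,0,0],[-1,0,0,0,0,0,0],[-1,0,0,0,0,0,0],[-1,0,0,0,0,0,0],[-1,0,0,0,0,0,0],[-1,0,0,0,0,0,0],[-1,0,0,0,0,0,0],[-1,0,0,0,0,0,0]]
  ]
}}

```text
time_s: 19.98
ee_pos: [0.5045, -0.032, 0.0109]
eef_rot: [-3.142, -0.0, 2.863]
force: [-2.2, 0.4, 0.3]
grip_width: 0.0006
grip_force: 1.0
```

{"api": "carry_out", "payload": {
  "plan": [
    [[-1.5,0,0,0,0,0,0],[-1.5,0,0,0,0,0,0],[-1.5,0,0,0,0,0,0],[-1.5,0,0,0,0,0,0],[-1.5,0,0,0,0,0,0],[-1.5,0,0,0,0,0,0],[-1.5,0,0,0,0,0,0],[-1.5,0,0,0,0,0,0],[-1.5,0,0,0,0,0,0],[-1.5,0,0,0,0,0,0],[-1.5,0,0,0,0,0,0],[-1.5,0,0,0,0,0,0],[-1.5,0,0,0,0,0,0],[-1.5,0,0,0,0,0,0],[-1.5,0,0,0,0,0,0],[-1.5,0,0,0,0,0,0],[-1.5,0,0,0,0,0,0],[-1.5,0,0,0,0,0,0],[-1.5,0,0,0,0,0,0],[-1.5,0,0,0,0,0,0]]
  ]
}}

```text
time_s: 21.65
ee_pos: [0.5336, -0.0403, 0.0109]
eef_rot: [3.142, -0.0, 2.863]
force: [-3.5, 1.5, 1.3]
grip_width: 0.0005
grip_force: 1.8
```

{"api": "carry_out", "payload": {
  "plan": [
    [[-1.5,0,0,0,0,0,0],[-1.5,0,0,0,0,0,0],[-1.5,0,0,0,0,0,0],[-1.5,0,0,0,0,0,0],[-1.5,0,0,0,0,0,0],[-1.5,0,0,0,0,0,0],[-1.5,0,0,0,0,0,0],[-1.5,0,0,0,0,0,0],[-1.5,0,0,0,0,0,0],[-1.5,0,0,0,0,0,0],[-1.5,0,0,0,0,0,0],[-1.5,0,0,0,0,0,0],[-1.5,0,0,0,0,0,0],[-1.5,0,0,0,0,0,0],[-1.5,0,0,0,0,0,0],[-1.5,0,0,0,0,0,0],[-1.5,0,0,0,0,0,0],[-1.5,0,0,0,0,0,0],[-1.5,0,0,0,0,0,0],[-1.5,0,0,0,0,0,0]]
  ]
}}

```text
time_s: 23.32
ee_pos: [0.5624, -0.0485, 0.0109]
eef_rot: [3.142, -0.0, 2.863]
force: [-4.0, 4.3, 1.7]
grip_width: 0.0005
grip_force: 2.4
```

{"api": "carry_out", "payload": {
  "plan": [
    [[-1.5,0,0,0,0,0,0],[-1.5,0,0,0,0,0,0],[-1.5,0,0,0,0,0,0],[-1.5,0,0,0,0,0,0],[-1,0,0,0,0,0,0],[0,0,0,0,0,0,0]]
  ]
}}

```text
time_s: 23.82
ee_pos: [0.5692, -0.0504, 0.0109]
eef_rot: [3.142, -0.0, 2.863]
force: [-3.4, 3.4, 1.4]
grip_width: 0.0004
grip_force: 2.1
```

Run:
```python
from h import *
S=cam("scene");T=cam("top");q=telemetry.get_obs();print(q["force"],q["ee_pos"])
ex=np.array([.961,-.277]); F=np.array([.6142,-.0639])
b=blobs(S["pixels"],(8,70,90),(28,255,255),(300,210,345,300))[0].reshape(-1,2)
i=b[b[:,1].argmax()]; p=plane(S,i,.003)[:2]; print("low right corner ahead of case front",(F-p)@ex,"across",(p-F)@[.277,.961])
```

```text
[-2.81112333  3.31002613  1.31842521] [ 0.56913378 -0.05042917  0.01095947]
low right corner ahead of case front 0.0327718237897801 across -0.0554838380725306
```

{"api": "carry_out", "payload": {
  "plan": [
    [[-0.8,0,0,0,0,0,0],[-0.8,0,0,0,0,0,0],[0,0,0,0,0,0,0]]
  ]
}}

```text
time_s: 24.17
ee_pos: [0.5707, -0.0509, 0.011]
eef_rot: [3.142, -0.0, 2.863]
force: [-3.5, 3.6, 1.1]
grip_width: 0.0002
grip_force: 2.1
```

{"api": "carry_out", "payload": {
  "plan": [
    [[-0.9,0,0,0,0,0,0],[-0.9,0,0,0,0,0,0],[0,0,0,0,0,0,0]]
  ]
}}

```text
time_s: 24.42
ee_pos: [0.5724, -0.0514, 0.0109]
eef_rot: [3.142, -0.0, 2.863]
force: [-3.1, 4.0, 2.5]
grip_width: 0.0004
grip_force: 2.2
```

{"api": "carry_out", "payload": {
  "plan": [
    [[-0.9,0,0,0,0,0,0],[-0.9,0,0,0,0,0,0],[0,0,0,0,0,0,0]]
  ]
}}

```text
time_s: 24.67
ee_pos: [0.5741, -0.0519, 0.011]
eef_rot: [3.142, -0.0, 2.863]
force: [-3.3, 3.6, 1.8]
grip_width: 0.0005
grip_force: 2.2
```

{"api": "carry_out", "payload": {
  "plan": [
    [[-0.9,0,0,0,0,0,0],[-0.9,0,0,0,0,0,0],[0,0,0,0,0,0,0]]
  ]
}}

```text
time_s: 24.92
ee_pos: [0.5758, -0.0524, 0.0109]
eef_rot: [3.141, -0.0, 2.863]
force: [-3.7, 3.9, 1.3]
grip_width: 0.0005
grip_force: 2.2
```

{"api": "carry_out", "payload": {
  "plan": [
    [[-0.9,0,0,0,0,0,0],[-0.9,0,0,0,0,0,0],[0,0,0,0,0,0,0]]
  ]
}}

```text
time_s: 25.17
ee_pos: [0.5775, -0.0528, 0.0109]
eef_rot: [3.142, -0.0, 2.863]
force: [-3.6, 4.2, 1.9]
grip_width: 0.0008
grip_force: 2.3
```

{"api": "carry_out", "payload": {
  "plan": [
    [[-0.9,0,0,0,0,0,0],[-0.9,0,0,0,0,0,0],[0,0,0,0,0,0,0]]
  ]
}}

```text
time_s: 25.42
ee_pos: [0.5793, -0.0533, 0.011]
eef_rot: [3.142, -0.0, 2.863]
force: [-3.9, 4.3, 1.9]
grip_width: 0.0005
grip_force: 2.3
```

{"api": "carry_out", "payload": {
  "plan": [
    [[-0.9,0,0,0,0,0,0],[-0.9,0,0,0,0,0,0],[0,0,0,0,0,0,0]]
  ]
}}

```text
time_s: 25.67
ee_pos: [0.581, -0.0538, 0.0109]
eef_rot: [3.141, -0.0, 2.863]
force: [-3.5, 3.5, 2.2]
grip_width: 0.0002
grip_force: 2.4
```

{"api": "carry_out", "payload": {
  "plan": [
    [[-0.9,0,0,0,0,0,0],[-0.9,0,0,0,0,0,0],[0,0,0,0,0,0,0]]
  ]
}}

```text
time_s: 25.92
ee_pos: [0.5827, -0.0543, 0.0109]
eef_rot: [3.142, -0.0, 2.863]
force: [-3.9, 4.1, 2.4]
grip_width: 0.0007
grip_force: 2.4
```

{"api": "carry_out", "payload": {
  "plan": [
    [[-0.9,0,0,0,0,0,0],[-0.9,0,0,0,0,0,0],[0,0,0,0,0,0,0]]
  ]
}}

```text
time_s: 26.17
ee_pos: [0.5844, -0.0548, 0.0109]
eef_rot: [3.142, -0.0, 2.863]
force: [-3.7, 4.7, 2.7]
grip_width: 0.0005
grip_force: 2.4
```

{"api": "carry_out", "payload": {
  "plan": [
    [[-0.7,0,0,0,0,0,0],[-0.7,0,0,0,0,0,0],[0,0,0,0,0,0,0]]
  ]
}}

```text
time_s: 26.42
ee_pos: [0.5858, -0.0552, 0.0109]
eef_rot: [3.142, -0.0, 2.863]
force: [-3.6, 4.4, 2.2]
grip_width: -0.0
grip_force: 2.5
```

{"api": "carry_out", "payload": {
  "plan": [
    [[-0.6,0,0,0,0,0,0],[-0.5,0,0,0,0,0,0],[0,0,0,0,0,0,0]]
  ]
}}

```text
time_s: 26.67
ee_pos: [0.5865, -0.0554, 0.0109]
eef_rot: [3.142, -0.001, 2.863]
force: [-6.6, 5.1, 4.3]
grip_width: 0.0005
grip_force: 3.8
```

{"api": "carry_out", "payload": {
  "plan": [
    [[-0.8,0,0,0,0,0,0],[0,0,0,0,0,0,0]]
  ]
}}

```text
time_s: 26.83
ee_pos: [0.587, -0.0555, 0.0109]
eef_rot: [-3.142, -0.002, 2.863]
force: [-9.4, 5.9, 5.6]
grip_width: 0.0009
grip_force: 5.2
```

{"api": "carry_out", "payload": {
  "plan": [
    [[-0.7,0,0,0,0,0,0],[0,0,0,0,0,0,0]]
  ]
}}

```text
time_s: 27.0
ee_pos: [0.5874, -0.0556, 0.0109]
eef_rot: [-3.141, -0.003, 2.863]
force: [-11.9, 5.7, 7.0]
grip_width: 0.0006
grip_force: 6.5
```

{"api": "carry_out", "payload": {
  "plan": [
    [[3,0,0,0,0,0,0],[4,0,0,0,0,0,0],[4,0,0,0,0,0,0],[4,0,0,0,0,0,0],[4,0,0,0,0,0,0],[4,0,0,0,0,0,0],[4,0,0,0,0,0,0],[4,0,0,0,0,0,0],[5,0,0,0,0,0,0],[8,0,0,0,0,0,0],[15,0,0,0,0,0,0],[25,0,0,0,0,0,0],[30,0,0,0,0,0,0],[30,0,0,0,0,0,0],[10,0,0,0,0,0,0],[0,0,-30,0,0,0,0],[0,0,-40,0,0,0,0],[0,0,-40,0,0,0,0],[0,0,-30,0,0,0,0],[0,0,0,0,0,0,0]]
  ]
}}

```text
time_s: 28.67
ee_pos: [0.4423, -0.0139, 0.1567]
eef_rot: [3.14, 0.01, 2.863]
force: [0.0, -0.5, 0.6]
grip_width: 0.0004
grip_force: 0.0
```

Run:
```python
from h import *
S=cam("scene");T=cam("top");ex=np.array([.961,-.277]);F=np.array([.6142,-.0639])
for b in blobs(T["pixels"],(8,70,90),(28,255,255),(290,225,390,300)):
    r=cv2.minAreaRect(b);p=plane(T,r[0],.049);print(r,p,"face before case edge",(F-p[:2])@ex+.005)
im=np.hstack([cv2.resize(T["pixels"][160:280,290:400],None,fx=3.6,fy=3.6,interpolation=2),cv2.resize(S["pixels"][205:295,290:390],(400,432),interpolation=2)])
cv2.imwrite("pics/end.png",im[:,:,::-1]); print(telemetry.get_obs()["force"])
```

```text
((334.3327941894531, 237.5684814453125), (57.279762268066406, 6.546258926391602), 16.389541625976562) [ 0.57187276 -0.0505725   0.049     ] face before case edge 0.04936819365094928
[-0.06933857  0.01064525 -0.79712684]
```

View pics/end.png

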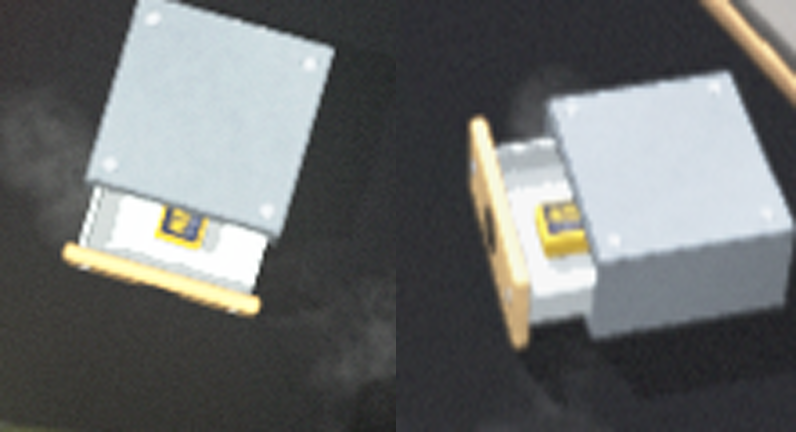

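The drawer front is back at (334.3,237.6) in the top view, matching its first caught position of (334.4,237.5). The box lies flat in the tray, partly under the roof, and the arm is clear.

```bash
python3 -c "
from station import ctrl
print(ctrl.hand_in())"
```

```text
the job is handed in; nothing more can be done
None
```

The blade box lies flat in the tray and the drawer is pushed in and caught. I handed the job in at about 29 s, with the highest force read while pushing at about 15 N; the hand-in returned no verdict.

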